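# Open the double-latched medicine case

## Task

Open the locked medicine case: draw the bolt on its front deck fully back, raise the lid a little until the hidden safety catch stops it, then reach down through the window in the lid, feel for the catch's paddle and push it aside to the left until it comes up against its stop. Then swing the lid wide open so that it stands open by itself, and let go. Be gentle: neither wrench the lid up against the catch nor force the paddle past its stop, and do not disturb the things lying round the case.

Things in the scene. Friction and masses are not known exactly. Their poses are not given: they have to be found in the camera images.
- case: Grey steel medicine case, fixed, 210 x 310 mm, 93 mm high. Origin at table height; x to the rear, y to the left, z up; spans x -115..95, y -155..155 mm; turned up to 0.2 rad. The front of its top (x -115..-50) is a fixed deck with the bolt; behind it the white lid (x -48..90 mm, 8 mm thick, top at z 93 mm when shut), hinged at the rear.
- latch_tab (a point): Grasp point of the bolt, 8 mm below the top of its dark upright thumb tab (26 mm along case x, 12 mm wide along case y, 38 mm tall above the flat bolt, top 136 mm above the table). Moves with the bolt, which runs between two guides 6 mm high, 33 mm apart.
- latch (a joint): Bolt, m: 0 = shut over the lid's front edge (starts at 0..0.004), 0.022 = fully drawn towards the front (case -x). The lid is free beyond about 0.014. About 4 N of friction; stays where it is left.
- lid_handle (a point): Middle of the lid's handle: round steel bar 10 mm thick along case y, 54 mm free between its posts, axis 28 mm above the lid's top, 8 mm behind its front edge, at its left (case x -40, y +100 mm when shut). Moves with the lid; the bar can turn between fingers that close along case x.
- lid_hinge (a point): Point on the lid's hinge axis (parallel to case y), at case x +90, y 0 mm, 85 mm above the table; does not move. The handle bar turns about this axis at a radius of 135 mm.
- lid (a joint): Lid angle, rad: 0 shut, grows as it opens, 1.35 at the end. Stiff hinge: stays where it is left; lifting at the handle takes 3 to 6 N. With the bolt drawn the safety catch stops it at 0.08 to 0.12; this stop is springy (about 4 N per mm; over 20 N does damage). It opens further only once the paddle is pushed aside.
- window (a point): Centre of the rectangular window in the lid, at the level of the shut lid's top, fixed to the case: opening 44 mm along case x, 130 mm along case y. Finger tips are put down through it to 55..65 mm above the table (the bay below is empty to 8 mm above the table) to move the hidden paddle, first to be felt for.
- carton: Medicine carton 50 x 71 x 60 mm standing left of the case, loose bystander; origin under its centre.
- stapler: Desk stapler 125 x 30 x 55 mm, right of the case, loose bystander; origin under its centre.
- tape_roll: Roll of tape 111 mm across, 58 mm high, lying to the left in front, loose bystander; origin under its centre.
- tube: White ointment tube 88 x 22 x 22 mm lying to the left, loose bystander; origin under its centre.
- window_right (a point): Middle of the window's right-hand edge (case -y end), fixed to the case. Enter beside this edge with closed fingers and feel to the left (case +y). The black upright paddle (plate 30 mm along case x, 5 mm thick, z 45..79 mm +-3, middle 5 mm rear of this point) has its near face 56 to 92 mm left of this edge; the place is not measured.
- window_left (a point): Middle of the window's left-hand edge (case +y end), fixed to the case. The paddle is blocked after 3 mm while the lid is shut, and free when the lid is raised to its first stop. It then moves left on an arc of 55 mm radius with 2..3 N friction, frees the lid after 13 mm, meets its stop after 16 mm, then gives at 6.5 N per mm; over 15 N does damage. It stays put.

How it is judged (in metres and radians):
On the way, in this order (a step that is already met when the one before it is completed fails the run):
1. the bolt is drawn back (value of joint latch above 0.016 m and value of joint lid below 0.03 rad), for 0.1 s.
2. the lid is raised a little, up to the safety catch (value of joint lid above 0.065 rad), for 0.1 s.
3. the hidden catch is pushed aside while the lid is only a little raised (value of joint catch above 0.24 rad and value of joint lid between 0.04 and 0.2 rad), for 0.1 s.
At the end, for the whole second after the job is handed in: The lid stands open by itself at more than 0.7 rad (40 degrees), at rest, with the bolt still drawn (more than 16 mm) (value of joint lid above 0.7 rad and velocity of joint lid between -0.05 and 0.05 rad/s and value of joint latch above 0.016 m); the robot touches nothing.
It fails at once if the paddle or catch is forced (over 15 N from the gripper) (contact force between any of the fingers, the arm and catch above 15 N).
It fails at once if the lid is wrenched against the safety catch (over 20 N) (contact force between lid and catch above 20 N).
It fails at once if the lid is wrenched against the bolt (over 20 N) (contact force between lid and latch above 20 N).
It fails at once if a bystander is pushed away by more than 3 cm (distance of any of carton, stapler, tape_roll, tube from where it was at the start of the episode above 0.03 m).
It also fails if it takes over 72 s, if anything falls off the work surface, if the arm or the gripper's body presses on something with over 40 N, if the wrist force passes 120 N, or if a joint passes its speed limit or range.

## Robot

A 6-joint arm with a two-finger parallel gripper is mounted at the origin on the work surface; the furniture and walls round the work are solid. World frame = base frame: x ahead of the robot, y to its left, z up, the work surface at z = 0. Lengths are in mm, angles in degrees, forces in N, time in s.
With the tool pointing down it reaches from about 300 to 850 mm from the base axis. Payload 4.2 kg.
Tool frame: the origin (TCP) lies at the very end of the fingers, on their centre line; the grasp point (between the pads) lies 19 mm behind it; z points along the fingers, y is the line along which they close (so a half turn about z gives the same grasp; the last joint's range is limited). The gripper opens to 91 mm and grips with 3 to 60 N. Pads are 32 mm wide; open, the fingers measure 118 mm over their backs; the gripper's body (76 mm by 178 mm) begins 60 mm behind the grasp point.
Start: joints at [65.088, 18.312, 89.639, -0, 72.044, -1.146], TCP at [231.735, 526.257, 174.176] pointing down, gripper open.
Joint ranges: [-177.97, 177.97], [-48.28, 115.42], [12.27, 149.76], [-77.06, 257.06], [2.81, 150.46], [-146.56, 146.56]. Speed limits (degrees/s): [147.25, 147.25, 180, 180, 180, 180].

## Interface

Orientations are given as [roll, pitch, yaw] about the fixed x, y, z axes, in that order (R = Rz(yaw) Ry(pitch) Rx(roll)).
In Python, from workcell import env, eyes gives the robot as it stands.
- The arm moves only by the tool send_rows, never from a script. Its argument "targets" is text: rows parted by semicolons, each of 7 numbers parted by spaces: the shift along the tool's x, y, z in m, then the turn, a rotation vector about the tool's x, y, z in degrees, then the opening in per cent of the stroke, from 0 (shut) to 100 (fully open). A call has 1 to 12 rows; each row is the pose to reach, as a shift and turn from the pose commanded when the call began, along the tool's axes at that moment; what a row does not reach only later rows make up. A row lasts 1/12 s, in which the tool goes at most 41.7 mm and 7.16 degrees, less where a joint would pass 70% of its speed; a pose out of reach is approached as far as the arm can. A call with a gripper value outside its range is refused whole. The fingers move at their own pace and stop on an object; "grip_force" is the grip in N (left out, the last holds). Time passes only in rows, so rows that repeat a pose let the fingers close. It gives the time, the measured TCP pose, the force, the opening and the grip force at its end, in the units of the state.
- env.state(): the state, without advancing time (a new reading comes with each control period).
- eyes.grab_frame(name): name is "scene" or "top" or "wrist"; returns a dict with "image" (420x560x3 uint8, blue, green, red), "fovy" (degrees; the focal length in pixels is half the picture's height over the tangent of half this angle, whatever the lens; pixels are square), "cx", "cy" (the principal point, pixels), "eye" and "attitude" of the camera in the world. Camera axes: x right, y up, looking along -z (the intrinsics and any distortion apply to the point x, -y, -z); pixel columns grow to the right and rows downward; lengths in mm; the calibration is good to about 2 mm. A picture is of the moment at which its call begins. There is no depth.
- env.job_done(): hands the job in; it is judged then, once.
The state is a dict: "time_s": time; "qpos": joint angles; "qvel": joint speeds; "effort": joint torques, N m; "ee_pos": TCP position; "ee_rot": TCP orientation; "force": force on the tool from outside, world axes, zero at the start; "torque": the same for the moment, N m; "gripper_width": finger opening in mm; "gripper_force": force on a finger pad.
Only numpy, scipy, OpenCV 4.12 (cv2) and the standard library are available. Lean on these libraries where they do the work, as an engineer would, in place of code of your own. Each camera call takes 0.05 s, during which the arm holds its last target. There are 200 camera calls.

## Working session

There is one attempt and no reset: what is moved stays moved. The work goes in short steps, Python scripts to look and compute and a tool call to move; the robot and the scene stay as the last step left them, time stands still between calls to the robot, and variables do not carry over. Pictures are saved under pics/ and viewed, at most 10 in all, crops included, and the job is handed in when it is done.

Besides the shell and the picture viewer there is one more tool, called after "Emit:" as a command line: name --argument value ..., lists and objects as JSON in quotes. send_rows: Moves the arm, as the interface text tells. Its arguments: {"type":"object","properties":{"targets":{"type":"string"},"grip_force":{"type":"number"}},"required":["targets"]}

```bash
mkdir -p pics; python3 - <<'E'
from workcell import env,eyes
import cv2,numpy as np
for n in("top","scene"):
    f=eyes.grab_frame(n);cv2.imwrite(f"pics/{n}0.png",f["image"])
    print(n,{k:v for k,v in f.items() if k!="image"})
print(env.state())
E
```

```text
top {'fovy': 56.89024486392206, 'cx': 278.7625196975071, 'cy': 209.9360342340122, 'eye': array([ 458.35396719,  -45.74066594, 1215.73653288]), 'attitude': array([  3.18479559,  -0.3992298 , -91.14025245])}
scene {'fovy': 43.60402844104094, 'cx': 276.6516274967903, 'cy': 209.82218140064043, 'eye': array([ -81.9574792 , -614.61472794,  993.04372768]), 'attitude': array([ 42.79197975,   0.57565036, -47.80074867])}
{'time_s': 0.1, 'qpos': array([ 6.50864317e+01,  1.83476674e+01,  8.96987559e+01,  8.84345054e-04,
        7.20420872e+01, -1.14640157e+00]), 'qvel': array([-0.00836634, -0.04407031, -0.02529983, -0.1336028 ,  0.15334754,
       -0.0679705 ]), 'effort': array([-1.54866220e-04, -4.13333058e+01, -2.32510436e+01,  7.29110325e-02,
        4.20763437e-02, -3.80497374e-05]), 'ee_pos': array([231.52621629, 525.78415651, 173.41197239]), 'ee_rot': array([-1.79911524e+02, -2.61151535e-03,  1.56232558e+02]), 'force': array([ 0.80573604, -0.13300199, -0.55109795]), 'torque': array([-0.00546625,  0.05140282,  0.02039024]), 'gripper_force': 0.0, 'gripper_width': 91.35360964047238}
```

View pics/top0.png

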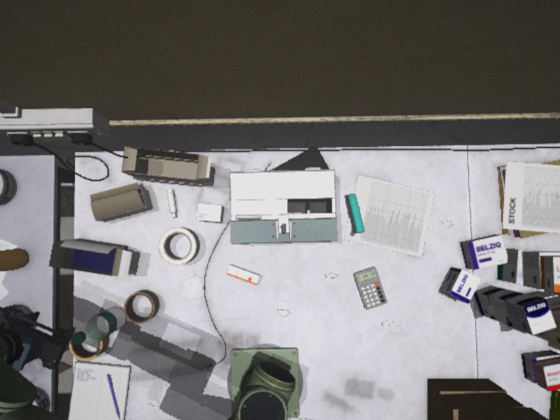

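View pics/scene0.png

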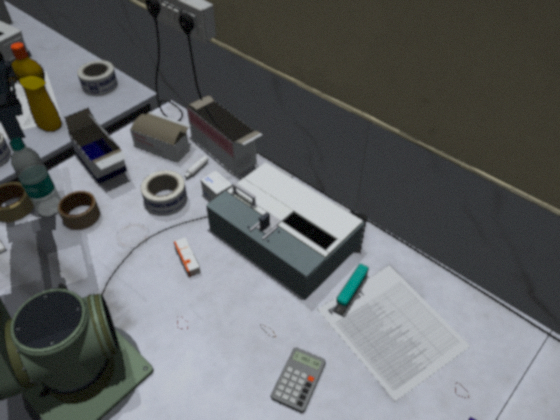

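The top view shows the case at about px (230-336, 170-243), with the window at (288-331, 199-213) and the bolt at (283, 226). The carton is at (210, 212), the stapler at (355, 213), the tape at (180, 246) and the tube at (172, 203). I'll zoom in for the corner pixels.

```bash
cat > h.py <<'E'
import numpy as np
from scipy.spatial.transform import Rotation as R
from workcell import env,eyes
def ray(f,u,v):
    h=f["image"].shape[0];F=h/2/np.tan(np.radians(f["fovy"]/2))
    d=np.array([(u-f["cx"])/F,-(v-f["cy"])/F,-1.])
    return np.array(f["eye"]),R.from_euler("xyz",f["attitude"],degrees=True).apply(d)
def onz(f,u,v,z):
    e,d=ray(f,u,v);return e+d*(z-e[2])/d[2]
def proj(f,p):
    h=f["image"].shape[0];F=h/2/np.tan(np.radians(f["fovy"]/2))
    c=R.from_euler("xyz",f["attitude"],degrees=True).inv().apply(np.array(p)-f["eye"])
    return f["cx"]+F*c[0]/-c[2],f["cy"]-F*c[1]/-c[2]
E
python3 - <<'E'
import cv2,numpy as np
from h import *
t=eyes.grab_frame("top");s=eyes.grab_frame("scene")
a=cv2.resize(t["image"][160:255,220:345],None,fx=6,fy=6,interpolation=cv2.INTER_CUBIC)
b=cv2.resize(s["image"][160:295,200:370],None,fx=4.4,fy=4.4,interpolation=cv2.INTER_CUBIC)
cv2.imwrite("pics/ta.png",a);cv2.imwrite("pics/sb.png",b)
# window blob and lid blob in top image
g=cv2.cvtColor(t["image"],cv2.COLOR_BGR2GRAY)
m=np.zeros_like(g);m[170:222,228:338]=(g[170:222,228:338]<90)*255
n,l,st,c=cv2.connectedComponentsWithStats(m)
for i in range(1,n):
    if st[i,4]>60:
        r=cv2.minAreaRect(np.argwhere(l==i)[:,::-1].astype(np.float32));print(st[i],r,onz(t,*r[0],89))
for n,p,z in (("carton",(210,212),60),("stap",(355,213),55),("tape",(180,246),58),("tube",(172,203),22)):print(n,onz(t,*p,z))
E
```

```text
[288 198  44  15 531] ((309.5, 205.0), (14.0, 43.0), 90.0) [ 533.53989632 -144.7025572    89.        ]
carton [520.32901975 150.02858532  60.        ]
stap [ 509.09304367 -283.73622361   55.        ]
tape [421.05252427 240.37555267  58.        ]
tube [552.41965901 273.11303933  22.        ]
```

View pics/ta.png

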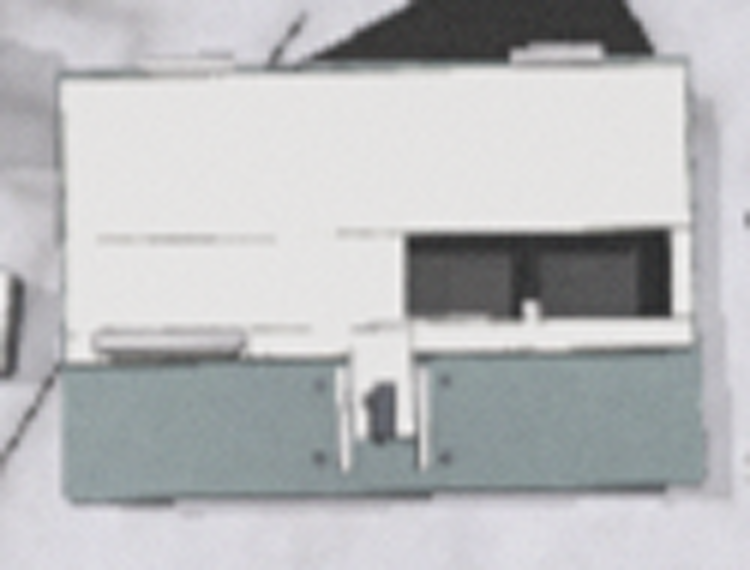

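View pics/sb.png

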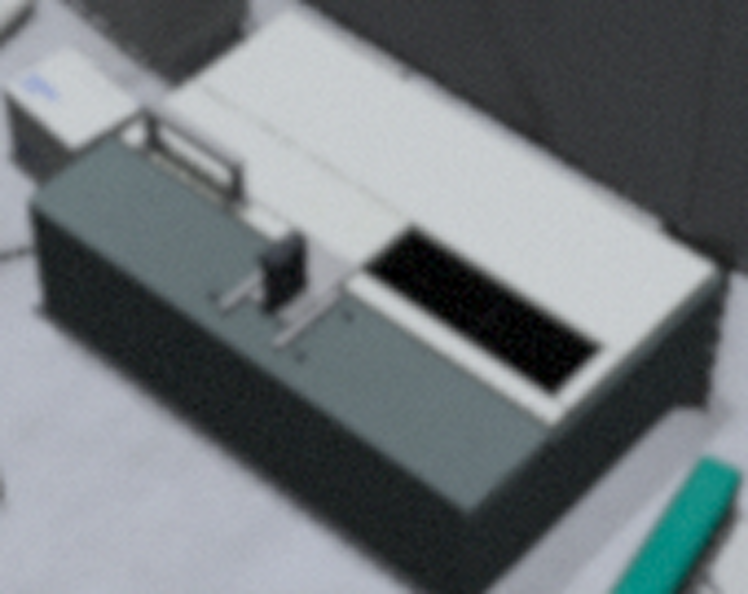

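Crop corners (top view, 6x):
- Deck front: (68,500) to (705,483).
- Lid: (62,80), (686,66), (692,348) and (66,362).
- Window: x 405-670, y 232-318.
- Handle bar: centre (168,340).
- Tab: (382,412).

The scene crop shows the tab at (283,240), with its top at (288,242).

```bash
cat >> h.py <<'E'
def case():
    return np.load("case.npz")["o"],float(np.load("case.npz")["yaw"])
def c2w(x,y,z):
    o,a=case();c,s=np.cos(a),np.sin(a);return np.array([o[0]+c*x-s*y,o[1]+s*x+c*y,z])
E
python3 - <<'E'
from h import *
t=eyes.grab_frame("top");s=eyes.grab_frame("scene")
P=[(68,500,-115,155,93),(705,483,-115,-155,93),(62,80,90,None,93),(686,66,90,None,93),(66,362,-48,None,93),(692,348,-48,None,93),(168,340,-40,100,121)]
from scipy.optimize import least_squares
W=[(onz(t,(U+.5)/6-.5+220,(V+.5)/6-.5+160,z),x,y) for U,V,x,y,z in P]
def res(p):
    c,sn=np.cos(p[2]),np.sin(p[2]);r=[]
    for w,x,y in W:
        d=w[:2]-p[:2];q=[c*d[0]+sn*d[1],-sn*d[0]+c*d[1]]
        r.append(q[0]-x)
        if y is not None:r.append(q[1]-y)
    return r
q=least_squares(res,[480,-60,0]).x
print(q,np.round(res(q),1));np.savez("case.npz",o=q[:2],yaw=q[2])
c,sn=np.cos(q[2]),np.sin(q[2])
def inv(w):d=w[:2]-q[:2];return np.round([c*d[0]+sn*d[1],-sn*d[0]+c*d[1],w[2]],1)
def T(U,V):return ((U+.5)/6-.5+220,(V+.5)/6-.5+160)
def S(U,V):return ((U+.5)/4.4-.5+200,(V+.5)/4.4-.5+160)
for p in [(405,235),(670,229),(670,316),(405,320)]:print("win top",inv(onz(t,*T(*p),93)))
for p in [(412,227),(602,348),(556,393),(366,268)]:print("win scene",inv(onz(s,*S(*p),93)))
for p in [(282,10),(720,270),(552,422),(468,512),(32,203)]:print("sc lid RL,RR,FR,deckFR,FL",inv(onz(s,*S(*p),93)))
print("tab",inv(onz(t,*T(382,412),136)),inv(onz(s,*S(284,244),136)))
print("bar",inv(onz(s,*S(195,145),121)))
E
```

```text
[ 5.43055102e+02 -6.71650607e+01  4.71452358e-03] [ 0.8 -2.2  1.3  1.  -0.9 -1.2  0.1 -0.5  0.4  1.2]
win top [  9.6 -12.5  93. ]
win top [   9.5 -141.    93. ]
win top [ -32.8 -139.7   93. ]
win top [-31.6 -11.4  93. ]
win scene [  8.6 -12.9  93. ]
win scene [   9.1 -138.9   93. ]
win scene [ -29.1 -139.5   93. ]
win scene [-29.3 -13.9  93. ]
sc lid RL,RR,FR,deckFR,FL [ 88.5 155.3  93. ]
sc lid RL,RR,FR,deckFR,FL [  91.4 -152.7   93. ]
sc lid RL,RR,FR,deckFR,FL [ -44.6 -149.3   93. ]
sc lid RL,RR,FR,deckFR,FL [-113.4 -152.9   93. ]
sc lid RL,RR,FR,deckFR,FL [-112.8  151.2   93. ]
tab [-76.    1.6 136. ] [-73.    2.2 136. ]
bar [-42.5  95.6 121. ]
```

```bash
cat >> h.py <<'E'
def shift(p0,r0,p1,r1):
    A=R.from_euler("xyz",r0,degrees=True);B=R.from_euler("xyz",r1,degrees=True)
    return np.round(A.inv().apply(np.array(p1)-p0)/1000,4),np.round((A.inv()*B).as_rotvec(degrees=True),2)
E
python3 - <<'E'
from h import *
print(c2w(-75,2,136))
for z in(200,150): print(shift([231.735,526.257,174.176],[180,0,156.232],c2w(-75,2,z),[180,0,180.3]))
E
```

```text
[468.04650638 -65.51867091 136.        ]
(array([-0.4548, -0.4463, -0.0258]), array([  0.  ,   0.  , -24.07]))
(array([-0.4548, -0.4463,  0.0242]), array([  0.  ,   0.  , -24.07]))
```

Emit:
send_rows --targets "0 0 -0.026 0 0 0 50;-0.4548 -0.4463 -0.026 0 0 -24.07 50;-0.4548 -0.4463 -0.026 0 0 -24.07 50;-0.4548 -0.4463 -0.026 0 0 -24.07 50;-0.4548 -0.4463 -0.026 0 0 -24.07 50;-0.4548 -0.4463 -0.026 0 0 -24.07 50;-0.4548 -0.4463 -0.026 0 0 -24.07 50;-0.4548 -0.4463 -0.026 0 0 -24.07 50;-0.4548 -0.4463 -0.026 0 0 -24.07 50;-0.4548 -0.4463 -0.026 0 0 -24.07 50;-0.4548 -0.4463 -0.026 0 0 -24.07 50;-0.4548 -0.4463 -0.026 0 0 -24.07 50"

```text
time_s: 1.3
ee_pos: [401.1, 101.2, 200.5]
ee_rot: [180.0, 0.1, -179.7]
force: [0.5, 0.2, 0.3]
gripper_width: 45.5
gripper_force: 0.0
```

Emit:
send_rows --targets "-0.066 -0.167 0 0 0 0 50;-0.066 -0.167 0 0 0 0 50;-0.066 -0.167 0 0 0 0 50;-0.066 -0.167 0 0 0 0 50;-0.066 -0.167 0 0 0 0 50;-0.066 -0.167 0.02 0 0 0 50;-0.066 -0.167 0.02 0 0 0 50;-0.066 -0.167 0.02 0 0 0 50"

```text
time_s: 1.97
ee_pos: [466.6, -63.1, 179.4]
ee_rot: [179.9, -0.2, -179.7]
force: [-0.1, -0.1, -0.4]
gripper_width: 45.8
gripper_force: 0.0
```

```bash
python3 - <<'E'
from h import *
import cv2
f=eyes.grab_frame("wrist");cv2.imwrite("pics/w1.png",f["image"])
print({k:v for k,v in f.items() if k!="image"},env.state()["ee_pos"],env.state()["ee_rot"])
for n,p in (("tabtop",(-75,2,136)),("barL",(-40,127,121)),("barR",(-40,73,121)),("winFR",(-33,-141,93)),("winFL",(-33,-11,93)),("deckFL",(-115,155,93)),("TCP",None)):
    print(n,np.round(proj(f,c2w(*p) if p else env.state()["ee_pos"])))
E
```

```text
{'fovy': 70.10246930630284, 'cx': 286.0199717793789, 'cy': 209.14330559085212, 'eye': array([390.91055131, -63.52240726, 389.80946819]), 'attitude': array([-1.56005751e+01, -4.42824818e-02,  9.03440269e+01])} [467.29323114 -62.92015854 180.25954923] [ 1.79969655e+02 -4.61568840e-02 -1.79660478e+02]
tabtop [283. 216.]
barL [413. 246.]
barR [357. 246.]
winFR [149. 242.]
winFL [271. 242.]
deckFL [438. 165.]
TCP [286. 232.]
```

View pics/w1.png

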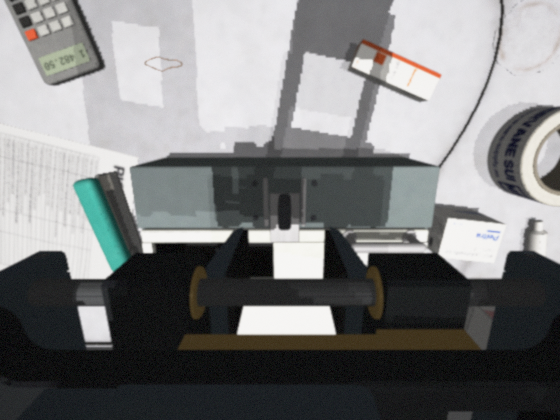

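The wrist view shows the tab at about (284, 210), against a prediction of (283, 216). That matches well enough to descend and grasp.

Emit:
send_rows --targets "-0.001 -0.0025 0.03 0 0 0 50;-0.001 -0.0025 0.06 0 0 0 50;-0.001 -0.0025 0.071 0 0 0 50;-0.001 -0.0025 0.071 0 0 0 50;-0.001 -0.0025 0.071 0 0 0 0;-0.001 -0.0025 0.071 0 0 0 0;-0.001 -0.0025 0.071 0 0 0 0;-0.001 -0.0025 0.071 0 0 0 0;-0.001 -0.0025 0.071 0 0 0 0;-0.001 -0.0025 0.071 0 0 0 0" --grip_force 25

```text
time_s: 2.85
ee_pos: [469.0, -66.1, 109.7]
ee_rot: [-180.0, 0.1, -179.7]
force: [-0.2, 1.0, -0.2]
gripper_width: 8.3
gripper_force: 0.0
```

Emit:
send_rows --targets "0 0 0 0 0 0 0;0 0 0 0 0 0 0;0 0 0 0 0 0 0"

```text
time_s: 3.1
ee_pos: [468.7, -66.1, 109.2]
ee_rot: [180.0, -0.0, -179.7]
force: [0.4, 0.0, -0.8]
gripper_width: 0.4
gripper_force: 0.0
```

```bash
python3 - <<'E'
from h import *
import cv2
f=eyes.grab_frame("wrist");g=eyes.grab_frame("top");s=eyes.grab_frame("scene")
a=cv2.resize(f["image"][130:260,200:370],(400,300));b=cv2.resize(g["image"][180:270,220:345],(400,300));c=cv2.resize(s["image"][170:270,210:340],(400,300))
cv2.imwrite("pics/w2.png",np.vstack([np.hstack([a,b]),np.hstack([c,c*0])]))
print(env.state()["gripper_width"],env.state()["gripper_force"])
E
```

```text
0.4291173713490794 0.0
```

View pics/w2.png

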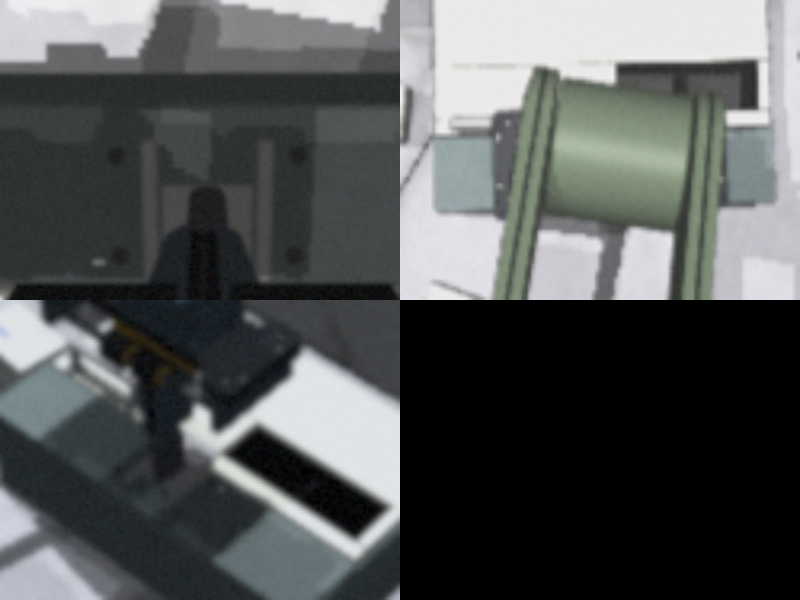

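```bash
python3 - <<'E'
from h import *
import cv2
f=eyes.grab_frame("wrist");cv2.imwrite("pics/w3.png",cv2.resize(f["image"][150:300,200:370],(680,600),interpolation=cv2.INTER_CUBIC))
C=lambda p:np.round([(p[0]-200)*4,(p[1]-150)*4])
st=env.state();e=st["ee_pos"];print(e,f["eye"],f["attitude"])
for dx in(-16,0,16):
  for dz in (0,30,60): print("fin",dx,dz,C(proj(f,e+[dx,0,dz])))
for x in(-88,-62):
  for z in(98,136): print("tab",x,z,C(proj(f,c2w(x,2,z))))
print("deck front",C(proj(f,c2w(-115,2,93))),"guide ends?",C(proj(f,c2w(-100,18,99))))
E
```

```text
[468.66789101 -66.09628836 109.08966369] [392.41652047 -66.34132995 319.2498133 ] [-1.57614091e+01  4.26987652e-03  9.03502809e+01]
fin -16 0 [343. 242.]
fin -16 30 [343. 294.]
fin -16 60 [343. 365.]
fin 0 0 [343. 324.]
fin 0 30 [343. 387.]
fin 0 60 [343. 473.]
fin 16 0 [342. 404.]
fin 16 30 [342. 477.]
fin 16 60 [342. 575.]
tab -88 98 [346. 238.]
tab -88 136 [347. 302.]
tab -62 98 [346. 364.]
tab -62 136 [346. 449.]
deck front [346.  94.] guide ends? [431. 178.]
```

View pics/w3.png

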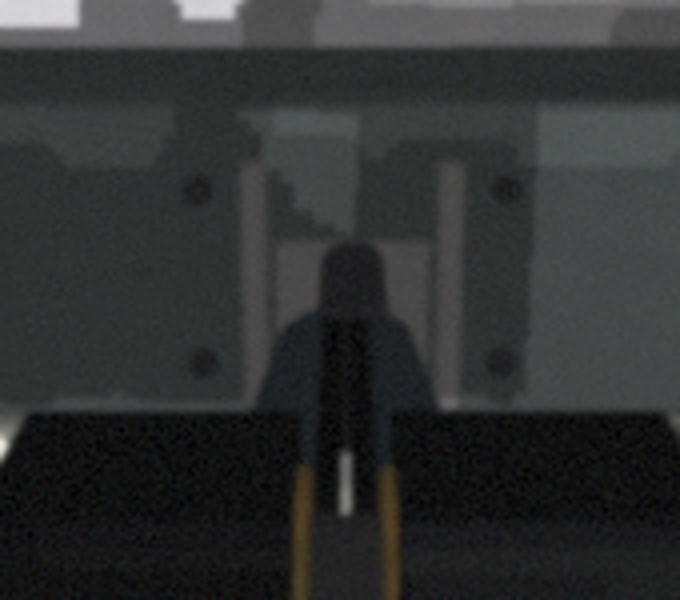

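The tab's front face is visible at crop rows 242-315, and the fingers start above and behind it at about row 315. It looks as if they closed over the tab top or behind it. I'll check the tip against the scene camera.

```bash
python3 - <<'E'
from h import *
import cv2
s=eyes.grab_frame("scene")
cv2.imwrite("pics/s4.png",cv2.resize(s["image"][180:260,215:315],(750,600),interpolation=cv2.INTER_CUBIC))
C=lambda p:np.round([(p[0]-215)*7.5,(p[1]-180)*7.5])
e=env.state()["ee_pos"]
for dx in(-16,16):
  for dz in(0,27,60):print("fin",dx,dz,C(proj(s,e+[dx,0,dz])))
for x in(-88,-62):
  for z in(98,136):print("tab",x,z,C(proj(s,c2w(x,2,z))))
E
```

```text
fin -16 0 [333. 358.]
fin -16 27 [330. 297.]
fin -16 60 [326. 220.]
fin 16 0 [406. 297.]
fin 16 27 [405. 237.]
fin 16 60 [402. 160.]
tab -88 98 [339. 377.]
tab -88 136 [334. 292.]
tab -62 98 [397. 328.]
tab -62 136 [395. 243.]
```

View pics/s4.png

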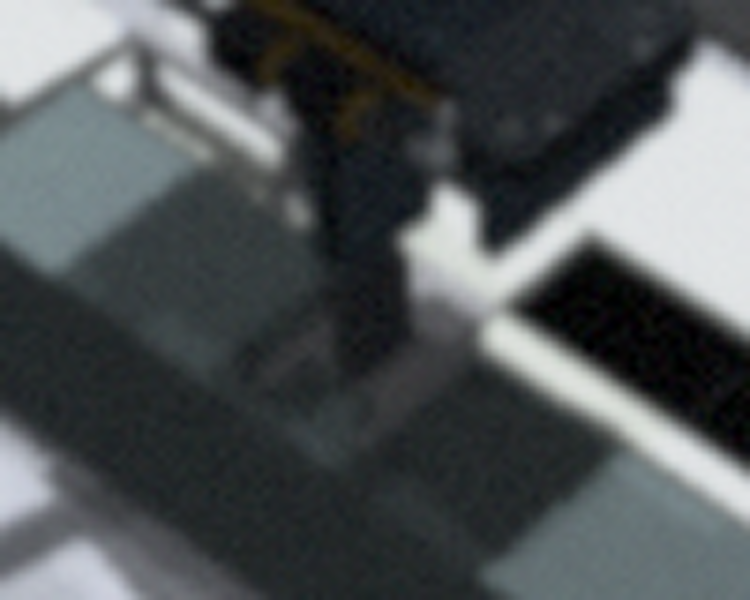

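The fingers appear to sit above the tab top, with the tips higher than the reported TCP. I'll open, go 8 mm lower and close again to test this.

Emit:
send_rows --targets "0 0 0 0 0 0 35;0 0 0 0 0 0 35;0 0 0 0 0 0 35;0 0 0 0 0 0 35;0 0 0.004 0 0 0 35;0 0 0.008 0 0 0 35;0 0 0.008 0 0 0 0;0 0 0.008 0 0 0 0;0 0 0.008 0 0 0 0;0 0 0.008 0 0 0 0;0 0 0.008 0 0 0 0;0 0 0.008 0 0 0 0"

```text
time_s: 4.35
ee_pos: [468.8, -66.1, 101.3]
ee_rot: [180.0, 0.0, -179.7]
force: [-0.4, 0.3, -0.4]
gripper_width: 0.4
gripper_force: 0.0
```

Emit:
send_rows --targets "0 0 0.001 0 0 0 0;0 0 0.002 0 0 0 0;0 0 0.003 0 0 0 0;0 0 0.004 0 0 0 0;0 0 0.004 0 0 0 0"

```text
time_s: 4.77
ee_pos: [468.5, -66.0, 96.9]
ee_rot: [180.0, -0.0, -179.7]
force: [0.1, 0.1, 0.1]
gripper_width: 0.3
gripper_force: 0.0
```

```bash
python3 - <<'E'
from h import *
import cv2
f=eyes.grab_frame("wrist");s=eyes.grab_frame("scene")
a=cv2.resize(f["image"][150:300,200:370],(400,400),interpolation=cv2.INTER_CUBIC);a=np.clip(a*2.2,0,255)
b=cv2.resize(s["image"][180:260,215:295],(400,400),interpolation=cv2.INTER_CUBIC);b=np.clip(b*2.2,0,255)
cv2.imwrite("pics/w5.png",np.hstack([a,b]).astype(np.uint8));print(env.state())
E
```

```text
{'time_s': 4.8667, 'qpos': array([-9.42150027e+00,  1.31109716e+01,  1.09194673e+02,  5.96263945e-03,
        5.77052550e+01, -9.97276135e+01]), 'qvel': array([ 0.03270462, -0.00532931, -0.12045916, -0.0964172 ,  0.13448795,
        0.03797723]), 'effort': array([ 2.23408415e-04, -3.31530619e+01, -2.01520675e+01, -4.08115739e-02,
        7.25802826e-02,  6.94003643e-05]), 'ee_pos': array([468.66106579, -66.07630497,  97.05236392]), 'ee_rot': array([ 1.79993191e+02, -9.89174567e-03, -1.79697072e+02]), 'force': array([ 1.02383541, -1.25966631, -0.16560171]), 'torque': array([ 0.04718801, -0.01787437, -0.02150484]), 'gripper_force': 0.0, 'gripper_width': 0.7311506448017921}
```

View pics/w5.png

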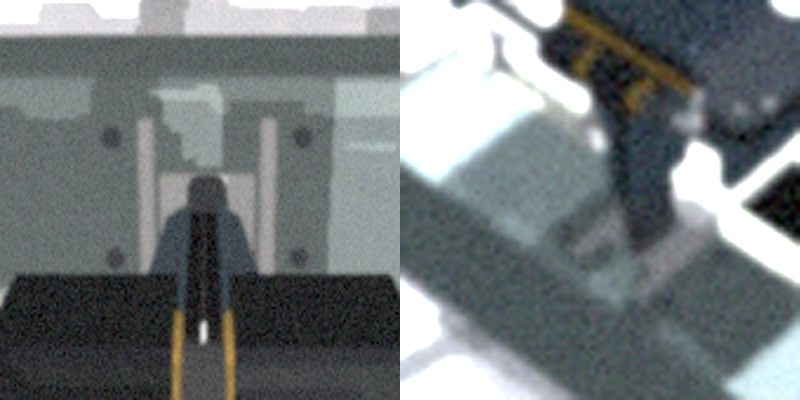

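The brightened wrist and scene crops still show the tab standing, with its front at wrist row 175 in the crop. The fingers are just above it. I'll feel downwards in small steps with the fingers closed.

Emit:
send_rows --targets "0 0 0.001 0 0 0 0;0 0 0.002 0 0 0 0;0 0 0.003 0 0 0 0;0 0 0.003 0 0 0 0"

```text
time_s: 5.2
ee_pos: [469.3, -66.1, 96.3]
ee_rot: [-180.0, 0.1, -179.7]
force: [-3.9, 1.1, 14.8]
gripper_width: 0.6
gripper_force: 7.4
```

```bash
python3 - <<'E'
from h import *
import cv2
s=eyes.grab_frame("scene")["image"];o=cv2.imread("pics/scene0.png")
for r in range(206,236,2):
    print(r,"now"," ".join("%3d/%3d"%(s[r,c,0],s[r,c,2]) for c in range(252,278,2)))
print()
for r in range(206,236,2):
    print(r,"old"," ".join("%3d/%3d"%(o[r,c,0],o[r,c,2]) for c in range(252,278,2)))
E
```

```text
206 now  78/ 75 100/ 96  50/ 46  26/ 22  22/ 13  25/ 10  39/ 27  35/ 25  39/ 34  40/ 32  60/ 52  68/ 62  38/ 35
208 now  78/ 73 116/114  76/ 69  33/ 23  23/ 13  31/ 16  36/ 22  35/ 26  37/ 26  29/ 18  61/ 56 102/ 96  59/ 57
210 now  63/ 55  78/ 73  62/ 58  31/ 26  32/ 24  33/ 24  32/ 25  29/ 21  35/ 25  37/ 23  97/ 93 187/182 163/160
212 now  66/ 57  59/ 49  44/ 34  25/ 15  21/ 13  33/ 19  39/ 30  34/ 23  37/ 29  49/ 43 137/136 208/207 215/212
214 now  61/ 50  62/ 54  53/ 46  22/ 16  22/ 12  34/ 24  29/ 19  37/ 26  45/ 39 124/121 182/178 209/209 213/213
216 now  63/ 52  57/ 51  49/ 39  26/ 17  24/ 20  33/ 21  38/ 29  32/ 20  45/ 37 147/138 182/174 193/188 203/201
218 now  59/ 50  57/ 48  47/ 34  34/ 28  28/ 24  34/ 21  30/ 24  29/ 24  40/ 33 109/104 155/148 173/163 185/180
220 now  47/ 34  46/ 40  44/ 37  33/ 28  33/ 28  29/ 19  28/ 20  29/ 26  32/ 30  77/ 73 102/ 97 118/112 157/150
222 now  40/ 34  42/ 35  43/ 39  51/ 47  34/ 31  31/ 24  29/ 22  22/ 17  24/ 24  62/ 58  87/ 82  93/ 88 101/ 97
224 now  45/ 38  47/ 43  56/ 51  51/ 51  35/ 35  30/ 23  26/ 20  28/ 27  32/ 28  49/ 47  73/
[... 1560 characters left out ...]
/132 172/166 172/165 169/161
224 old 118/101 132/120 146/137 122/116  54/ 51  27/ 20  25/ 19  23/ 21  44/ 35 132/124 173/165 170/163 145/139
226 old 133/123 140/132 124/117 136/130  67/ 64  26/ 23  26/ 22  41/ 38  88/ 81 145/137 168/162 156/146 135/128
228 old 138/129 104/ 97 103/ 95 109/103  53/ 50  26/ 22  40/ 39  89/ 84 134/129 139/135 146/139 150/144 115/105
230 old  98/ 88 108/ 95 113/ 97  98/ 85  55/ 47  56/ 51 109/103 136/130 141/132 136/130 136/131 111/102 108/ 94
232 old 111/ 96 115/ 97 116/ 99 108/ 93  97/ 83  88/ 77 116/108 137/130 141/134 133/125  99/ 89 109/ 94 114/100
234 old 115/100 113/ 98 115/ 97 114/ 97 117/ 99 107/ 91 111/ 99 137/130 127/120 105/ 95 110/ 94 116/ 99 119/102
```

Contact came at a reported TCP z of 97, and the scene silhouette below the tab top is unchanged. So the finger ends really sit about 39 mm above the reported TCP. I'll open, go lower in stages and watch the force.

Emit:
send_rows --targets "0 0 -0.006 0 0 0 45;0 0 -0.006 0 0 0 45;0 0 -0.006 0 0 0 45;0 0 -0.006 0 0 0 45;0 0 -0.006 0 0 0 45;0 0 -0.003 0 0 0 45;0 0 0.001 0 0 0 45;0 0 0.003 0 0 0 45;0 0 0.005 0 0 0 45;0 0 0.005 0 0 0 45"

```text
time_s: 6.08
ee_pos: [468.3, -66.0, 88.5]
ee_rot: [180.0, -0.1, -179.7]
force: [0.4, -0.3, 0.8]
gripper_width: 41.1
gripper_force: 0.0
```

Emit:
send_rows --targets "0 0 0.005 0 0 0 45;0 0 0.01 0 0 0 45;0 0 0.016 0 0 0 45;0 0 0.016 0 0 0 0;0 0 0.016 0 0 0 0;0 0 0.016 0 0 0 0;0 0 0.016 0 0 0 0;0 0 0.016 0 0 0 0;0 0 0.016 0 0 0 0;0 0 0.016 0 0 0 0"

```text
time_s: 6.92
ee_pos: [468.9, -64.9, 73.4]
ee_rot: [179.9, 0.0, -179.7]
force: [0.6, 5.1, 1.1]
gripper_width: 12.1
gripper_force: 25.0
```

The tab is now gripped at 12.1 mm, so the finger ends are at the reported z plus about 39 mm. Now I'll pull the bolt.

Emit:
send_rows --targets "0.002 0.001 0 0 0 0 0;0.004 0.001 0 0 0 0 0;0.006 0.001 0 0 0 0 0;0.008 0.001 0 0 0 0 0;0.01 0.001 0 0 0 0 0;0.012 0.001 0 0 0 0 0;0.014 0.001 0 0 0 0 0;0.016 0.001 0 0 0 0 0;0.018 0.001 0 0 0 0 0;0.018 0.001 0 0 0 0 0;0.018 0.001 0 0 0 0 0"

```text
time_s: 7.83
ee_pos: [450.9, -65.1, 73.4]
ee_rot: [180.0, 0.0, -179.7]
force: [3.6, 3.2, -0.1]
gripper_width: 12.0
gripper_force: 25.0
```

Emit:
send_rows --targets "0.001 0 0 0 0 0 0;0.002 0 0 0 0 0 0;0.003 0 0 0 0 0 0;0.004 0 0 0 0 0 0;0.0045 0 0 0 0 0 0;0.0045 0 0 0 0 0 0"

```text
time_s: 8.33
ee_pos: [446.9, -65.1, 73.4]
ee_rot: [180.0, 0.1, -179.7]
force: [4.4, 3.9, -0.6]
gripper_width: 11.9
gripper_force: 25.0
```

Emit:
send_rows --targets "0 0 0 0 0 0 45;0 0 0 0 0 0 45;0 0 0 0 0 0 45;0 0 -0.02 0 0 0 45;0 0 -0.05 0 0 0 45;0 0 -0.075 0 0 0 45;0 0 -0.075 0 0 0 45;0 0 -0.075 0 0 0 45"

```text
time_s: 9.0
ee_pos: [446.5, -65.6, 149.1]
ee_rot: [-179.9, 0.1, -179.7]
force: [-0.9, -0.0, -0.4]
gripper_width: 41.1
gripper_force: 0.0
```

```bash
python3 - <<'E'
from h import *
f=eyes.grab_frame("wrist");st=env.state();e=st["ee_pos"];print(e,st["ee_rot"])
for dx in(-38,-20):
  for dz in(60,80,100,120,140):print(dx,dz,np.round(proj(f,e+[dx,0,dz])),np.round(proj(f,e+[dx,89,dz])))
g=f["image"].mean(2)
for c in (60,120,180,230,286,340,400,460,510):print(c,[int(g[r,c]) for r in range(200,420,10)])
print(c2w(-40,100,121),shift(e,st["ee_rot"],c2w(-40,100,145),[180,0,90.3]))
E
```

```text
[445.4701548  -65.35725449 147.85069521] [-1.79987916e+02 -5.19735515e-02 -1.79701001e+02]
-38 60 [286. 199.] [457. 200.]
-38 80 [286. 210.] [482. 211.]
-38 100 [287. 224.] [514. 225.]
-38 120 [287. 244.] [558. 245.]
-38 140 [287. 273.] [624. 275.]
-20 60 [286. 232.] [452. 233.]
-20 80 [286. 246.] [474. 248.]
-20 100 [286. 266.] [504. 267.]
-20 120 [286. 292.] [545. 294.]
-20 140 [286. 331.] [604. 333.]
60 [219, 178, 215, 220, 225, 178, 30, 30, 33, 36, 32, 33, 33, 33, 27, 14, 15, 14, 17, 31, 29, 32]
120 [159, 227, 232, 74, 74, 64, 51, 60, 16, 16, 16, 18, 15, 15, 78, 83, 12, 15, 22, 29, 35, 35]
180 [131, 133, 135, 158, 156, 157, 20, 16, 16, 20, 10, 21, 17, 19, 50, 26, 21, 18, 18, 31, 30, 32]
230 [47, 57, 43, 68, 79, 34, 32, 30, 32, 33, 36, 31, 35, 34, 47, 18, 20, 16, 18, 33, 33, 31]
286 [30, 33, 31, 39, 175, 217, 221, 240, 38, 37, 37, 240, 246, 245, 51, 20, 20, 13, 15, 32, 31, 33]
340 [75, 70, 73, 72, 36, 33, 32, 18, 36, 48, 54, 25, 30, 35, 50, 26, 5, 10, 19, 34, 30, 30]
400 [127, 150, 156, 156, 156, 156, 14, 14, 22, 29, 32, 34, 24, 46, 49, 25, 15, 11, 15, 27, 19, 28]
460 [232, 232, 231, 87, 89, 205, 244, 244, 33, 28, 45, 82, 78, 83, 51, 22, 10, 21, 13, 27, 23, 24]
510 [94, 230, 229, 231, 223, 215, 32, 27, 28, 34, 33, 26, 27, 30, 32, 21, 18, 21, 18, 16, 26, 18]
[502.58409581  32.6452477  121.        ] (array([-0.0576,  0.0977,  0.0028]), array([-5.e-02, -3.e-02,  9.e+01]))
```

Emit:
send_rows --targets "-0.0567 0.0977 0 0 0 90 45;-0.0567 0.0977 0 0 0 90 45;-0.0567 0.0977 0 0 0 90 45;-0.0567 0.0977 0 0 0 90 45;-0.0567 0.0977 0 0 0 90 45;-0.0567 0.0977 0 0 0 90 45;-0.0567 0.0977 0 0 0 90 45;-0.0567 0.0977 0 0 0 90 45;-0.0567 0.0977 0 0 0 90 45;-0.0567 0.0977 0 0 0 90 45;-0.0567 0.0977 0 0 0 90 45;-0.0567 0.0977 0 0 0 90 45"

```text
time_s: 10.05
ee_pos: [500.8, 32.5, 146.1]
ee_rot: [-179.7, 0.0, 96.0]
force: [0.2, 0.0, -0.6]
gripper_width: 41.1
gripper_force: 0.0
```

Emit:
send_rows --targets "0 0 0 0 0 4.2 45;0 0 0 0 0 4.2 45;0 0 0 0 0 4.2 45"

```text
time_s: 10.3
ee_pos: [501.3, 32.6, 146.7]
ee_rot: [-179.8, 0.0, 92.3]
force: [0.2, 0.0, 0.5]
gripper_width: 40.8
gripper_force: 0.0
```

```bash
python3 - <<'E'
from h import *
import cv2
f=eyes.grab_frame("top");s=eyes.grab_frame("wrist");st=env.state();e=st["ee_pos"];print(e,st["ee_rot"])
cv2.imwrite("pics/w6.png",s["image"])
for n,p in (("barL",(-40,127,121)),("barR",(-40,73,121)),("tab",(-97,2,136)),("bar mid",(-40,100,121))):print(n,np.round(proj(s,c2w(*p)),1))
print("tip",np.round(proj(s,e+[0,0,39])),proj(s,e+[0,0,58]))
E
```

```text
[501.73676683  32.67266858 147.27839532] [-1.79887587e+02  5.14745461e-03  9.22242192e+01]
barL [287.8 189.2]
barR [285.5 251.1]
tab [217.  331.3]
bar mid [286.6 221.1]
tip [285. 254.] (np.float64(284.83178394680647), np.float64(267.9969162360833))
```

View pics/w6.png

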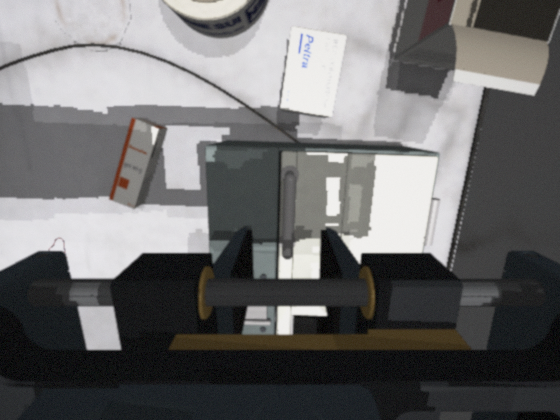

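The last picture (wrist view) shows the handle bar at col 289, rows 167-257, with the fingers straddling it. I'll correct by about +2 mm in x and +3 mm in y, then go down.

Emit:
send_rows --targets "0.003 0.002 0.02 0 0 1.9 45;0.003 0.002 0.05 0 0 1.9 45;0.003 0.002 0.06 0 0 1.9 45;0.003 0.002 0.066 0 0 1.9 45;0.003 0.002 0.072 0 0 1.9 45;0.003 0.002 0.078 0 0 1.9 45;0.003 0.002 0.081 0 0 1.9 45;0.003 0.002 0.081 0 0 1.9 45"

```text
time_s: 11.07
ee_pos: [504.3, 35.9, 67.1]
ee_rot: [180.0, -0.0, 90.2]
force: [0.5, 0.5, 0.2]
gripper_width: 41.2
gripper_force: 0.0
```

Emit:
send_rows --targets "0 0 0 0 0 0 0;0 0 0 0 0 0 0;0 0 0 0 0 0 0;0 0 0 0 0 0 0;0 0 0 0 0 0 0;0 0 0 0 0 0 0;0 0 0 0 0 0 0" --grip_force 15

```text
time_s: 11.65
ee_pos: [503.2, 35.9, 67.3]
ee_rot: [-179.9, -0.0, 90.2]
force: [-2.5, 0.4, 4.4]
gripper_width: 9.6
gripper_force: 15.0
```

Emit:
send_rows --targets "0 0.0003 -0.001 0 0 0 0;0 0.0006 -0.002 0 0 0 0;0 0.0008 -0.003 0 0 0 0;0 0.0011 -0.004 0 0 0 0;0 0.0014 -0.005 0 0 0 0;0 0.0017 -0.006 0 0 0 0;0 0.002 -0.007 0 0 0 0;0 0.0022 -0.008 0 0 0 0;0 0.0025 -0.009 0 0 0 0;0 0.0025 -0.009 0 0 0 0"

```text
time_s: 12.48
ee_pos: [505.9, 35.9, 76.1]
ee_rot: [-179.9, -0.0, 90.2]
force: [-5.1, -0.8, -0.7]
gripper_width: 9.7
gripper_force: 15.0
```

Emit:
send_rows --targets "0 0.0001 -0.0005 0 0 0 0;0 0.0003 -0.001 0 0 0 0;0 0.0004 -0.0015 0 0 0 0;0 0.0004 -0.0015 0 0 0 0;0 0.0004 -0.0015 0 0 0 0"

```text
time_s: 12.9
ee_pos: [506.4, 35.9, 77.5]
ee_rot: [-179.9, -0.0, 90.2]
force: [-4.8, 0.7, -1.9]
gripper_width: 9.9
gripper_force: 15.0
```

Emit:
send_rows --targets "0 0.0001 -0.0005 0 0 0 0;0 0.0003 -0.001 0 0 0 0;0 0.0003 -0.001 0 0 0 0;0 0.0003 -0.001 0 0 0 0"

```text
time_s: 13.23
ee_pos: [506.7, 35.9, 78.4]
ee_rot: [-179.9, -0.0, 90.2]
force: [-5.2, 0.1, -2.6]
gripper_width: 9.4
gripper_force: 15.0
```

Emit:
send_rows --targets "0 0.0001 -0.0005 0 0 0 0;0 0.0003 -0.001 0 0 0 0;0 0.0003 -0.001 0 0 0 0;0 0.0003 -0.001 0 0 0 0"

```text
time_s: 13.57
ee_pos: [506.9, 35.9, 79.2]
ee_rot: [-179.9, -0.0, 90.2]
force: [-6.0, 0.9, -4.2]
gripper_width: 9.8
gripper_force: 15.0
```

Emit:
send_rows --targets "0 0.0001 -0.0005 0 0 0 0;0 0.0003 -0.001 0 0 0 0;0 0.0003 -0.001 0 0 0 0;0 0.0003 -0.001 0 0 0 0"

```text
time_s: 13.9
ee_pos: [507.2, 35.9, 80.0]
ee_rot: [-179.9, -0.0, 90.2]
force: [-5.1, 0.6, -7.3]
gripper_width: 9.3
gripper_force: 15.0
```

Emit:
send_rows --targets "0 -0.0002 0.001 0 0 0 0;0 -0.0002 0.001 0 0 0 0;0 -0.0002 0.001 0 0 0 45;0 -0.0002 0.001 0 0 0 45;0 -0.0002 0.001 0 0 0 45;0 -0.0002 0.001 0 0 0 45;0 -0.0002 -0.02 0 0 0 45;0 -0.0002 -0.06 0 0 0 45;0 -0.0002 -0.065 0 0 0 10;0 -0.0002 -0.065 0 0 0 0"

```text
time_s: 14.73
ee_pos: [511.3, 36.0, 149.1]
ee_rot: [179.5, -0.0, 90.2]
force: [0.3, -0.0, -0.7]
gripper_width: 30.7
gripper_force: 0.0
```

```bash
python3 - <<'E'
from h import *
st=env.state();e=st["ee_pos"];print(e,st["ee_rot"],st["force"])
print(c2w(-10,-119,0),shift(e,st["ee_rot"],c2w(-10,-119,e[2]),[180,0,90.3]))
E
```

```text
[511.2674637   35.98092501 149.12272928] [ 1.79459405e+02 -2.31148611e-02  9.02340415e+01] [ 0.28114209 -0.03533785 -0.67800366]
[ 533.61623925 -186.2108833     0.        ] (array([-2.223e-01,  2.140e-02,  1.000e-04]), array([ 0.54, -0.02, -0.07]))
```

Emit:
send_rows --targets "-0.2222 0.025 0 0 0 0 0;-0.2222 0.025 0 0 0 0 0;-0.2222 0.025 0 0 0 0 0;-0.2222 0.025 0 0 0 0 0;-0.2222 0.025 0 0 0 0 0;-0.2222 0.025 0 0 0 0 0;-0.2222 0.025 0 0 0 0 0;-0.2222 0.025 0 0 0 0 0;-0.2222 0.025 0 0 0 0 0;-0.2222 0.025 0 0 0 0 0"

```text
time_s: 15.57
ee_pos: [533.6, -184.5, 145.4]
ee_rot: [-180.0, -0.0, 90.3]
force: [0.3, -0.4, 0.2]
gripper_width: 0.4
gripper_force: 0.0
```

```bash
python3 - <<'E'
from h import *
import cv2
st=env.state();e=st["ee_pos"];print(e,st["ee_rot"],st["force"])
s=eyes.grab_frame("scene");g=cv2.cvtColor(s["image"],cv2.COLOR_BGR2GRAY)
# lid check: front-right lid corner for shut / 0.1 rad
for th in(0,.1):
    c,sn=np.cos(th),np.sin(th)
    for x,y in((-48,-150),(-33,-141),(-33,-12)):
        dx,dz=x-90,8;p=c2w(90+c*dx+sn*dz,y,85-sn*dx+c*dz);print(th,(x,y),np.round(p),np.round(proj(s,p),1))
# bright strip (lid front rim) along vertical scan lines
for c in(305,315,322):print(c,[int(v) for v in g[225:265,c]])
E
```

```text
[ 533.57208842 -184.50265574  145.37845854] [-1.79970314e+02 -4.67759278e-02  9.03391671e+01] [ 0.34106393 -0.40576623  0.21926414]
0 (-48, -150) [ 496. -217.   93.] [324.4 256.6]
0 (-33, -141) [ 511. -208.   93.] [325.4 250.4]
0 (-33, -12) [510. -79.  93.] [281.1 221. ]
0.1 (-48, -150) [ 497. -217.  107.] [325.1 252.3]
0.1 (-33, -141) [ 512. -208.  105.] [326.1 246.4]
0.1 (-33, -12) [512. -79. 105.] [281.5 217.1]
305 [1, 7, 1, 3, 9, 8, 14, 44, 72, 91, 107, 112, 116, 107, 95, 77, 54, 51, 60, 61, 63, 60, 60, 60, 61, 62, 57, 60, 58, 63, 59, 62, 60, 59, 60, 61, 59, 62, 64, 67]
315 [54, 33, 17, 9, 3, 8, 0, 12, 3, 15, 12, 2, 14, 27, 49, 82, 104, 113, 114, 112, 107, 91, 70, 50, 31, 35, 39, 51, 58, 63, 57, 55, 63, 68, 83, 100, 105, 109, 104, 105]
322 [200, 165, 119, 83, 58, 34, 22, 7, 15, 5, 3, 10, 5, 3, 9, 8, 7, 20, 40, 70, 90, 94, 88, 81, 82, 80, 70, 55, 36, 22, 33, 61, 89, 100, 105, 98, 85, 68, 59, 49]
```

Emit:
send_rows --targets "0 0 0.035 0 0 0 0;0 0 0.065 0 0 0 0;0 0 0.073 0 0 0 0;0 0 0.078 0 0 0 0;0 0 0.083 0 0 0 0;0 0 0.088 0 0 0 0;0 0 0.092 0 0 0 0;0 0 0.092 0 0 0 0"

```text
time_s: 16.28
ee_pos: [534.0, -186.2, 53.8]
ee_rot: [180.0, 0.0, 90.2]
force: [0.5, -0.1, -0.3]
gripper_width: 0.5
gripper_force: 0.0
```

Emit:
send_rows --targets "0.001 0 0.005 0 0 0 0;0.001 0 0.01 0 0 0 0;0.001 0 0.015 0 0 0 0;0.001 0 0.02 0 0 0 0;0.001 0 0.025 0 0 0 0;0.001 0 0.03 0 0 0 0;0.001 0 0.03 0 0 0 0"

```text
time_s: 16.87
ee_pos: [533.0, -184.9, 22.3]
ee_rot: [-179.9, -0.1, 90.2]
force: [-0.7, 0.2, 0.2]
gripper_width: 0.2
gripper_force: 0.0
```

Emit:
send_rows --targets "0.002 0 0 0 0 0 0;0.004 0 0 0 0 0 0;0.006 0 0 0 0 0 0;0.008 0 0 0 0 0 0;0.01 0 0 0 0 0 0;0.012 0 0 0 0 0 0;0.012 0 0 0 0 0 0"

```text
time_s: 17.45
ee_pos: [533.8, -172.7, 23.8]
ee_rot: [180.0, -0.0, 90.3]
force: [0.1, -0.8, -0.3]
gripper_width: 0.9
gripper_force: 0.0
```

Emit:
send_rows --targets "0.001 0 0 0 0 0 0;0.002 0 0 0 0 0 0;0.003 0 0 0 0 0 0;0.004 0 0 0 0 0 0;0.005 0 0 0 0 0 0;0.006 0 0 0 0 0 0;0.007 0 0 0 0 0 0;0.008 0 0 0 0 0 0;0.008 0 0 0 0 0 0"

```text
time_s: 18.2
ee_pos: [533.7, -165.0, 23.6]
ee_rot: [-180.0, -0.0, 90.2]
force: [0.7, -0.9, -0.1]
gripper_width: 0.7
gripper_force: 0.0
```

Emit:
send_rows --targets "0.001 0 0 0 0 0 0;0.002 0 0 0 0 0 0;0.003 0 0 0 0 0 0;0.004 0 0 0 0 0 0;0.005 0 0 0 0 0 0;0.006 0 0 0 0 0 0;0.007 0 0 0 0 0 0;0.008 0 0 0 0 0 0;0.008 0 0 0 0 0 0"

```text
time_s: 18.95
ee_pos: [533.9, -157.7, 23.8]
ee_rot: [180.0, 0.0, 90.3]
force: [-0.6, -4.9, -0.2]
gripper_width: 0.8
gripper_force: 2.3
```

Emit:
send_rows --targets "0.001 0 0 0 0 0 0;0.002 0 0 0 0 0 0;0.002 0 0 0 0 0 0"

```text
time_s: 19.2
ee_pos: [533.8, -155.3, 23.7]
ee_rot: [180.0, 0.0, 90.2]
force: [-1.4, -4.5, 0.9]
gripper_width: 0.2
gripper_force: 2.4
```

Steady friction, so the paddle is moving.

Emit:
send_rows --targets "0.001 0 0 0 0 0 0;0.002 0 0 0 0 0 0;0.003 0 0 0 0 0 0;0.004 0 0 0 0 0 0;0.004 0 0 0 0 0 0"

```text
time_s: 19.62
ee_pos: [533.2, -150.6, 23.4]
ee_rot: [-179.9, -0.0, 90.2]
force: [0.1, -2.9, -1.4]
gripper_width: 0.8
gripper_force: 1.3
```

Emit:
send_rows --targets "0.001 0 0 0 0 0 0;0.002 0 0 0 0 0 0;0.003 0 0 0 0 0 0;0.003 0 0 0 0 0 0"

```text
time_s: 19.95
ee_pos: [533.4, -147.9, 23.6]
ee_rot: [-180.0, -0.0, 90.2]
force: [-1.2, -2.9, -1.6]
gripper_width: 0.3
gripper_force: 1.3
```

Emit:
send_rows --targets "0.0005 0 0 0 0 0 0;0.001 0 0 0 0 0 0;0.0015 0 0 0 0 0 0;0.0015 0 0 0 0 0 0"

```text
time_s: 20.28
ee_pos: [533.6, -146.9, 23.7]
ee_rot: [180.0, 0.0, 90.3]
force: [-1.1, -5.1, -1.3]
gripper_width: 0.5
gripper_force: 1.8
```

Emit:
send_rows --targets "0.0005 0 0 0 0 0 0;0.001 0 0 0 0 0 0;0.001 0 0 0 0 0 0"

```text
time_s: 20.53
ee_pos: [533.6, -146.5, 23.7]
ee_rot: [-180.0, 0.1, 90.3]
force: [-2.4, -7.5, -0.7]
gripper_width: 0.4
gripper_force: 2.7
```

Emit:
send_rows --targets "0.0005 0 0 0 0 0 0;0.0005 0 0 0 0 0 0;0.0005 0 0 0 0 0 0"

```text
time_s: 20.78
ee_pos: [533.6, -146.2, 23.7]
ee_rot: [-180.0, 0.1, 90.3]
force: [-1.8, -7.0, -0.3]
gripper_width: 0.5
gripper_force: 3.0
```

Emit:
send_rows --targets "-0.006 0 0 0 0 0 0;-0.012 0 0 0 0 0 0;-0.012 0 -0.01 0 0 0 0;-0.012 0 -0.04 0 0 0 0;-0.012 0 -0.08 0 0 0 0;-0.012 0 -0.12 0 0 0 0;-0.012 0 -0.125 0 0 0 0;-0.012 0 -0.125 0 0 0 45"

```text
time_s: 21.45
ee_pos: [536.2, -157.4, 152.9]
ee_rot: [179.5, 0.1, 90.2]
force: [-0.6, 0.2, -0.4]
gripper_width: 4.5
gripper_force: 0.0
```

Emit:
send_rows --targets "0.1942 -0.0265 0 0 0 0 45;0.1942 -0.0265 0 0 0 0 45;0.1942 -0.0265 0 0 0 0 45;0.1942 -0.0265 0 0 0 0 45;0.1942 -0.0265 0 0 0 0 45;0.1942 -0.0265 0 0 0 0 45;0.1942 -0.0265 0 0 0 0 45;0.1942 -0.0265 0 0 0 0 45"

```text
time_s: 22.12
ee_pos: [505.8, 36.7, 147.8]
ee_rot: [-179.9, 0.0, 90.3]
force: [0.0, 0.0, 0.4]
gripper_width: 41.5
gripper_force: 0.0
```

Emit:
send_rows --targets "0 0.001 0.03 0 0 0 45;0 0.001 0.05 0 0 0 45;0 0.001 0.058 0 0 0 45;0 0.001 0.064 0 0 0 45;0 0.001 0.064 0 0 0 0;0 0.001 0.064 0 0 0 0;0 0.001 0.064 0 0 0 0;0 0.001 0.064 0 0 0 0;0 0.001 0.064 0 0 0 0;0 0.001 0.064 0 0 0 0;0 0.001 0.064 0 0 0 0;0 0.001 0.064 0 0 0 0"

```text
time_s: 23.12
ee_pos: [506.7, 36.9, 85.0]
ee_rot: [-179.9, 0.0, 90.2]
force: [-3.9, -0.7, 3.3]
gripper_width: 9.3
gripper_force: 15.0
```

```bash
python3 - <<'E'
from h import *
# tool y (=world x) and -z displacement along bar arc starting at lid angle t0, fixed tool attitude
a0=np.arctan2(36,130)
for t0 in(.09,):
  for t in np.arange(.12,1.1,.04):
    A,B=a0+t0,a0+t;print(round(t,2),np.round([-.135*np.cos(B)+.135*np.cos(A),-.135*(np.sin(B)-np.sin(A))],4))
E
```

```text
0.12 [ 0.0015 -0.0038]
0.16 [ 0.0036 -0.0087]
0.2 [ 0.006  -0.0136]
0.24 [ 0.0085 -0.0183]
0.28 [ 0.0113 -0.023 ]
0.32 [ 0.0142 -0.0275]
0.36 [ 0.0173 -0.032 ]
0.4 [ 0.0205 -0.0363]
0.44 [ 0.024  -0.0404]
0.48 [ 0.0276 -0.0445]
0.52 [ 0.0313 -0.0483]
0.56 [ 0.0352 -0.0521]
0.6 [ 0.0393 -0.0556]
0.64 [ 0.0435 -0.059 ]
0.68 [ 0.0478 -0.0622]
0.72 [ 0.0523 -0.0653]
0.76 [ 0.0569 -0.0682]
0.8 [ 0.0615 -0.0709]
0.84 [ 0.0663 -0.0734]
0.88 [ 0.0712 -0.0757]
0.92 [ 0.0762 -0.0778]
0.96 [ 0.0812 -0.0797]
1.0 [ 0.0864 -0.0814]
1.04 [ 0.0915 -0.0829]
1.08 [ 0.0968 -0.0842]
```

Emit:
send_rows --targets "0 0.0004 -0.001 0 0 0 0;0 0.0008 -0.002 0 0 0 0;0 0.0012 -0.003 0 0 0 0;0 0.0015 -0.0038 0 0 0 0;0 0.0015 -0.0038 0 0 0 0"

```text
time_s: 23.53
ee_pos: [507.7, 36.9, 87.9]
ee_rot: [-179.8, -0.0, 90.2]
force: [-5.5, -0.1, -2.7]
gripper_width: 9.7
gripper_force: 15.0
```

Emit:
send_rows --targets "0 0.0004 -0.001 0 0 0 0;0 0.0008 -0.002 0 0 0 0;0 0.0012 -0.003 0 0 0 0;0 0.0012 -0.003 0 0 0 0"

```text
time_s: 23.87
ee_pos: [509.0, 36.9, 91.3]
ee_rot: [-179.9, -0.0, 90.2]
force: [-6.0, -0.2, -1.0]
gripper_width: 9.3
gripper_force: 15.0
```

Emit:
send_rows --targets "0 0.0028 -0.0068 0 0 0 0;0 0.0051 -0.0115 0 0 0 0;0 0.0078 -0.0162 0 0 0 0;0 0.0107 -0.0207 0 0 0 0;0 0.0138 -0.0252 0 0 0 0;0 0.017 -0.0295 0 0 0 0;0 0.0205 -0.0336 0 0 0 0;0 0.0241 -0.0377 0 0 0 0;0 0.0278 -0.0415 0 0 0 0;0 0.0278 -0.0415 0 0 0 0"

```text
time_s: 24.7
ee_pos: [537.0, 37.1, 134.8]
ee_rot: [-179.9, -0.0, 90.2]
force: [-9.1, -0.8, 6.7]
gripper_width: 9.9
gripper_force: 15.0
```

Emit:
send_rows --targets "0 0.0025 -0.005 0 0 0 0;0 0.0066 -0.0085 0 0 0 0;0 0.0108 -0.0119 0 0 0 0;0 0.015 -0.015 0 0 0 0;0 0.0195 -0.0181 0 0 0 0;0 0.024 -0.021 0 0 0 0;0 0.0287 -0.0237 0 0 0 0;0 0.0335 -0.0262 0 0 0 0;0 0.0384 -0.0285 0 0 0 0;0 0.0434 -0.0305 0 0 0 0;0 0.0434 -0.0305 0 0 0 0"

```text
time_s: 25.62
ee_pos: [583.1, 37.4, 166.6]
ee_rot: [179.8, -0.0, 90.2]
force: [-6.4, 1.1, 8.1]
gripper_width: 9.5
gripper_force: 15.0
```

Emit:
send_rows --targets "0 0 0 0 0 0 15;0 0 0 0 0 0 15;0 0 0 0 0 0 15;0 0 -0.004 0 0 0 15;0 0 -0.01 0 0 0 15;0 0 -0.018 0 0 0 15;0 0 -0.03 0 0 0 15;0 0 -0.06 0 0 0 15;0 0 -0.1 0 0 0 15;0 0 -0.13 0 0 0 15;0 0 -0.13 0 0 0 15;0 0 -0.13 0 0 0 15"

```text
time_s: 26.62
ee_pos: [582.5, 37.2, 296.4]
ee_rot: [179.6, -0.0, 90.2]
force: [-0.3, 0.0, 0.3]
gripper_width: 13.6
gripper_force: 0.0
```

```bash
python3 - <<'E'
from h import *
import cv2
st=env.state();print(st["ee_pos"],st["force"],st["gripper_width"],st["time_s"])
for n in("scene","top"):
    f=eyes.grab_frame(n);g=cv2.cvtColor(f["image"],cv2.COLOR_BGR2GRAY)
    for th in(.7,.8,.9,1.):
        c,sn=np.cos(th),np.sin(th)
        for x,y in((-48,-150),(-48,145)):
            dx,dz=x-90,8;p=c2w(90+c*dx+sn*dz,y,85-sn*dx+c*dz);print(n,th,(x,y),np.round(proj(f,p),1))
    if n=="scene":
        for c in(300,330,350):print(c,[int(v) for v in g[150:270:3,c]])
    else:
        for c in(325,332):print(c,[int(v) for v in g[150:230:2,c]])
E
```

```text
[582.52402607  37.23042299 296.40259062] [-0.27335192  0.03828499  0.29167073] 13.604337125792242 26.6167
scene 0.7 (-48, -150) [338. 220.]
scene 0.7 (-48, 145) [237.  157.4]
scene 0.8 (-48, -150) [341.3 214.2]
scene 0.8 (-48, 145) [239.7 152.1]
scene 0.9 (-48, -150) [344.9 208.5]
scene 0.9 (-48, 145) [242.8 147. ]
scene 1.0 (-48, -150) [348.6 203. ]
scene 1.0 (-48, 145) [246.2 142.1]
300 [65, 66, 67, 66, 65, 66, 63, 65, 64, 67, 160, 135, 63, 85, 137, 140, 136, 137, 102, 47, 70, 48, 37, 11, 8, 12, 9, 47, 28, 26, 73, 110, 109, 114, 128, 129, 125, 111, 111, 108]
330 [65, 65, 67, 63, 67, 65, 65, 65, 69, 65, 66, 67, 67, 66, 65, 67, 163, 143, 50, 36, 41, 33, 35, 35, 45, 73, 75, 74, 70, 21, 14, 6, 8, 0, 41, 75, 44, 43, 43, 38]
350 [62, 65, 65, 64, 63, 65, 65, 66, 68, 66, 66, 69, 66, 66, 66, 69, 67, 68, 70, 66, 86, 80, 50, 39, 39, 35, 35, 38, 73, 65, 45, 39, 38, 41, 45, 111, 168, 173, 175, 177]
top 0.7 (-48, -150) [339.4 202.2]
top 0.7 (-48, 145) [229.4 204.9]
top 0.8 (-48, -150) [339.9 198.2]
top 0.8 (-48, 145) [228.9 200.9]
top 0.9 (-48, -150) [340.3 193.8]
top 0.9 (-48, 145) [228.4 196.5]
top 1.0 (-48, -150) [340.6 189.1]
top 1.0 (-48, 145) [228.  191.8]
325 [75, 221, 220, 221, 216, 202, 134, 57, 57, 69, 201, 198, 197, 201, 201, 205, 228, 161, 67, 75, 88, 176, 218, 69, 49, 51, 52, 48, 84, 90, 88, 88, 84, 88, 97, 144, 144, 144, 138, 141]
332 [74, 216, 222, 227, 224, 226, 227, 223, 225, 216, 201, 197, 200, 202, 202, 206, 224, 166, 54, 52, 79, 206, 230, 61, 47, 43, 42, 48, 44, 48, 48, 48, 47, 48, 108, 144, 143, 142, 143, 147]
```

```bash
python3 -c "
from workcell import env
print(env.job_done())"
```

```text
the job is handed in; nothing more can be done
None
```

The job is handed in: the bolt is drawn about 22 mm, the catch was pushed to its stop at about 7 N, and the lid stands open by itself at about 0.9 rad with the arm clear, after 27 s (no verdict was returned).

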